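# Seat a sample vial in the photometer and clamp it

### The arm

A 7-joint arm with a two-finger parallel gripper is mounted at the origin on a cart in front of the work surface, level with it; the furniture and walls round the work are solid. World frame = base frame: x ahead of the robot, y to its left, z up, the work surface at z = 0. Lengths are in mm, angles in rad, forces in N, time in s.
With the tool pointing down it reaches from about 350 to 900 mm from the base axis. Payload 8.1 kg.
Tool frame: the origin (TCP) lies at the very end of the fingers, on their centre line; the grasp point (between the pads) lies ctrl.tcp_to_grasp behind it (ctrl.tcp_to_grasp is the distance from the TCP to the grasp point, in mm); z points along the fingers, y is the line along which they close (so a half turn about z gives the same grasp; the last joint's range is limited). The gripper opens to 85 mm and grips with 20 to 120 N. Pads are 22 mm wide; open, the fingers measure 114 mm over their backs; the gripper's body (76 mm by 85 mm) begins 54 mm behind the grasp point. The pads swing forward as they close: fully open they stand 13 mm farther back than shut.
Start: joints at [1.226, 0.434, 0.025, 1.573, -0.012, 1.134, -0.075], TCP at [149.632, -606.837, 231.323] pointing down, gripper open.
Joint ranges: [-2.62, 2.62], [-0.44, 2.09], [-1.27, 1.32], [0.08, 2.57], [-1.32, 4.46], [0.12, 2], [-2.74, 2.74]. Speed limits (rad/s): [2.22, 2.22, 3.01, 3.01, 3.14, 3.14, 3.14].

### API

Orientations are given as a 3x3 rotation matrix whose columns are the frame's x, y, z axes.
In Python, from station import status, grab_frame, get_calibration, hand_in, masks_of, place_of, ctrl gives the robot as it stands.
- The arm moves only by the tool drive_tool, never from a script. Its argument "steps" is a list of rows, each an object with "hand": the finger opening in mm, from 0 to 85.4; "xyz": the shift along the tool's x, y, z in mm, a list of three; "delta_rot": the turn, a rotation vector about the tool's x, y, z in units of 10 degrees (1.0 is 10 degrees), a list of three. A call has 1 to 5 rows; each row is the pose to reach, as a shift and turn from the pose commanded when the call began, along the tool's axes at that moment; what a row does not reach only later rows make up. A row lasts 1/8 s, in which the tool goes at most 62.5 mm and 10.7 degrees, less where a joint would pass 70% of its speed; a pose out of reach is approached as far as the arm can. A call with a gripper value outside its range is refused whole. The fingers move at their own pace and stop on an object; "squeeze" is the grip in N (left out, the last holds). Time passes only in rows, so rows that repeat a pose let the fingers close. It gives the time, the measured TCP pose, the force, the opening and the grip force at its end, in the units of the state.
- status.get_obs(): the state, without advancing time (a new reading comes with each control period).
- grab_frame(name): name is "side" or "top"; returns (picture, depth): 480x640x3 uint8, blue, green, red; 480x640 float32, mm along the optical axis (not along the pixel's ray), 0 where there is no reading.
- get_calibration(name): a dict with "fx", "fy", "cx", "cy" (pixels), "k1" (the pictures are not rectified: a ray, as slopes to the right and down, at radius r is drawn at 1 + k1 r^2 times it, then the intrinsics apply), "cam_to_world" (4x4, takes a point from camera to world coordinates). Camera axes: x right, y up, looking along -z (the intrinsics and any distortion apply to the point x, -y, -z); pixel columns grow to the right and rows downward; lengths in mm; the calibration is good to about 2 mm. A picture is of the moment at which its call begins. get_calibration takes no time and is no camera call.
- hand_in(): hands the job in; it is judged then, once.
Trained networks look in the newest picture that a camera, given by its name, has taken for a name from the list of things; names that differ only in an ending like _2 or _b are one class to them, and where a whole thing is asked for, a point or a joint stands for the part that bears it (a point fixed in the world has none). Each returns a list of dicts, best first, with "confidence" (0 to 1); they miss things now and then, are a little off and sometimes report something else, mostly with a low value. They report only what shows in the picture. A call takes as long as a camera call. They do not tell look-alikes from the thing itself.
- masks_of(camera, thing): "pixels" (480x640 bool, what is visible of it) and "position" ([row, column] in pixels, amid what is visible of it).
- place_of(camera, thing): "position" ([row, column] in pixels: a listed point, or the origin of a listed thing).
The state is a dict: "t": time; "joint_pos": joint angles; "qvel": joint speeds; "tau": joint torques, N m; "eef_pos": TCP position; "tcp_rot": TCP orientation; "ft_force": force on the tool from outside, world axes, zero at the start; "wrist_torque": the same for the moment, N m; "finger_gap": finger opening in mm; "gripper_force": force on a finger pad.
Only numpy, scipy, OpenCV 4.12 (cv2) and the standard library are available. Lean on these libraries where they do the work, as an engineer would, in place of code of your own. Each camera call takes 0.05 s, during which the arm holds its last target. There are 200 camera calls.

### The job

Load the sample vial into the bench photometer: put it in the round cell well and press it down, past the drag of the well's springs, until you can feel that it stands firmly on the seat inside, without pressing so hard that the glass could crack. Only then swing the hinged clamp cover fully shut over it, and leave the beaker, the jar and the timer where they are.

Things in the scene. Friction and masses are not known exactly. Their poses are not given: they have to be found in the camera images.
- vial: Capped glass sample vial, standing upright on the bench left of the photometer; 30 g. Round glass body 27 mm in diameter up to 48 mm above its underside, white cap 23 mm in diameter above that, 56 mm tall in all. Origin: centre of the underside, z along the vial. The glass would crack if it were pressed onto the seat with more than 30 N.
- photometer: White bench photometer, fixed to the bench, 176 mm deep (x from -89 to +87), 120 mm wide, 75 mm high without its cover, with a sloping display console at its front (-x, towards the robot) and a grey top around the cell well. Origin: on the bench, straight below the centre of the well; z up; +x points from the console to the cover's hinge at the back.
- well_rim (a point): Centre of the mouth of the round cell well in the photometer's flat top, 75 mm above the bench; bore 30 mm wide. Inside lies the seat, a rubber-faced platform 28 to 44 mm below the rim: a screw sets its height, which differs from run to run and is not measured. It must be felt: there the vial stops dead and the force climbs steeply. A seated vial stands 12 to 28 mm proud of the rim.
- well_springs (a point): Point on the well's axis 20 mm below the rim, near which three flat springs press on the vial (they stand in the bore from 4 to 26 mm below the rim; it slides free down to 16 mm). They grip the vial, so that it drags (3 to 12 N while moving down, most at 20 to 28 mm) and stays at whatever height it is left, also short of the seat. A push of 15 to 18 N on the cap overcomes the drag; on the seat a second such push moves it no deeper.
- clamp (a joint): Angle of the black clamp cover about its hinge in rad: 0 shut, 1.5 to 1.7 (standing upright behind the well) at the start, stop at 1.85. The stiff friction hinge (0.4 N m) holds it wherever it is left, so push it all the way. A sprung rubber foot inside presses on the vial's cap with 1 to 2.5 N when shut: felt over the last 0.3 rad, but too little to push a vial home.
- clamp_top (a point): Middle of the front edge of the cover's flat outer face (its top when shut; it looks away from the robot when open). The cover is a hood 112 mm long from the hinge to its front wall and 86 mm wide; this face lies 38 mm beyond the hinge line, 43 mm above the photometer's top when shut. z is the face's outward normal, x points to the hinge.
- clamp_hinge (a point): Middle of the cover's hinge line, 66 mm behind the well's centre (photometer +x) and 5 mm above the photometer's top; the hinge runs along photometer y.
- clamp_tab (a point): Upper face of the thumb tab (18 mm long, 34 mm wide, 6 mm thick) in the middle of the cover's front wall, 120 mm from the hinge. Site axes turn with the cover: when shut, x points back to the hinge and z up; open, the tab is the cover's topmost part and its z looks away from the robot.
- beaker: Glass beaker, 57 mm wide, 68 mm high, a bystander to the right. Origin: centre of the underside.
- stirbar_jar: Jar of stirring bars with a grey lid, 53 mm wide, 48 mm high, a bystander to the right at the back. Origin: centre of the underside.
- bench_timer: White bench timer, 60 x 64 x 20 mm, a bystander to the right. Origin: centre of the underside.
Not all that is in view belongs to the job. There is more than one size of the vial; the one meant has the size given above.

How it is judged:
By the outcome, as a careful person would: the job done as asked, in the order asked, and still so for the second after the job is handed in, with the robot touching nothing.
It also fails if it takes over 62 s, if anything falls off the work surface, if the arm or the gripper's body presses on something with over 40 N, if the wrist force passes 120 N, or if a joint passes its speed limit or range.

## Working session

There is one attempt and no reset: what is moved stays moved. The work goes in short steps, Python scripts to look and compute and a tool call to move; the robot and the scene stay as the last step left them, time stands still between calls to the robot, and variables do not carry over. Pictures are saved under pics/ and viewed, at most 10 in all, crops included, and the job is handed in when it is done.

Besides the shell and the picture viewer there is one more tool, called as name([rows], argument=value, ...), one row to a line, values as JSON. drive_tool: Moves the arm, as the interface text tells. Its arguments: {"type":"object","properties":{"steps":{"type":"array","items":{"type":"object","properties":{"hand":{"type":"number"},"xyz":{"type":"array","items":{"type":"number"}},"delta_rot":{"type":"array","items":{"type":"number"}}}}},"squeeze":{"type":"number"}},"required":["steps"]}

```bash
mkdir -p pics; cat > h.py <<'E'
import numpy as np, cv2
from station import status, grab_frame, get_calibration, hand_in, masks_of, place_of, ctrl
def world(cam,px,depth):
    c=get_calibration(cam); r,col=px
    K=np.array([[c['fx'],0,c['cx']],[0,c['fy'],c['cy']],[0,0,1]],float)
    u=cv2.undistortPoints(np.array([[[col,r]]],float),K,np.array([c['k1'],0,0,0.]))[0,0]
    p=np.array([u[0]*depth,-u[1]*depth,-depth,1]); return (np.array(c['cam_to_world'])@p)[:3]
def onplane(cam,px,z):
    a=world(cam,px,100.);b=world(cam,px,1000.); return a+(b-a)*(z-a[2])/(b[2]-a[2])
E
python3 - <<'E'
from h import *
np.set_printoptions(precision=1,suppress=True)
ims=[]
for c in ("side","top"):
    im,d=grab_frame(c); cv2.imwrite(f"pics/{c}0.png",im); np.save(f"{c}0.npy",d)
    print(c,np.array(get_calibration(c)['cam_to_world']).round(2).tolist())
    for n in ("vial","photometer","well_rim","clamp_top","clamp_hinge","clamp_tab","beaker","stirbar_jar","bench_timer"):
        for r in place_of(c,n)[:3]:
            p=np.array(r['position']); i=tuple(np.clip(p.astype(int),0,[479,639]))
            print(n,round(r['confidence'],2),p, 'depthpt',world(c,p,d[i]), 'z0',onplane(c,p,0), 'z75', onplane(c,p,75))
o=status.get_obs(); print(o['t'],o['eef_pos'],o['tcp_rot'],ctrl.tcp_to_grasp,o['ft_force'])
E
```

```text
side [[-0.99, 0.08, -0.07, 466.1], [-0.1, -0.59, 0.8, 643.13], [0.02, 0.8, 0.6, 728.3], [0.0, 0.0, 0.0, 1.0]]
vial 0.94 [373.4 358.1] depthpt [447.1  74.2  19.4] z0 [446.6  58.6   0. ] z75 [448.6 118.8  75. ]
vial 0.71 [346.1 349.4] depthpt [465.8   0.5   4.5] z0 [465.8  -3.5   0. ] z75 [465.9  63.1  75. ]
vial 0.52 [405.9 340.7] depthpt [472.7 139.8  14.3] z0 [472.8 129.7   0. ] z75 [472.1 182.5  75. ]
photometer 0.98 [265.7 355.5] depthpt [ 465.8 -163.8   66.1] z0 [ 465.8 -244.3    0. ] z75 [ 465.8 -152.9   75. ]
photometer 0.34 [223.7 290.1] depthpt [ 636.8 -379.     8.4] z0 [ 638.8 -390.9    0. ] z75 [ 621.  -284.5   75. ]
well_rim 0.86 [244.3 357.1] depthpt [ 465.9 -246.9   59.2] z0 [ 465.8 -325.7    0. ] z75 [ 465.9 -225.9   75. ]
clamp_top 0.61 [174.9 330.1] depthpt [ 536.5 -326.1  184.5] z0 [ 560.4 -654.9    0. ] z75 [ 550.7 -521.2   75. ]
clamp_hinge 0.71 [224.  337.5] depthpt [ 514.1 -302.    71.6] z0 [ 519.3 -405.1    0. ] z75 [ 513.8 -297.1   75. ]
clamp_tab 0.84 [172.  336.3] depthpt [ 521.5 -299.7  207.3] z0 [ 543.6 -674.8    0. ] z75 [ 535.6 -539.1   75. ]
beaker 0.7 [
[... 1386 characters left out ...]
-342.9   75. ]
clamp_hinge 0.93 [257.5 368.5] depthpt [ 505.9 -296.8   78.4] z0 [ 517.2 -304.     0. ] z75 [ 506.4 -297.1   75. ]
clamp_tab 0.87 [245.1 378.8] depthpt [ 513.9 -308.4  211.6] z0 [ 549.2 -332.3    0. ] z75 [ 536.7 -323.8   75. ]
beaker 0.63 [233.  436.7] depthpt [ 565.1 -471.2   65.1] z0 [ 577.3 -486.1    0. ] z75 [ 563.2 -468.9   75. ]
stirbar_jar 0.96 [205.3 407.1] depthpt [ 642.4 -404.    48.3] z0 [ 654.3 -412.4    0. ] z75 [ 635.8 -399.4   75. ]
bench_timer 0.76 [275.4 443.7] depthpt [ 463.1 -492.6   18.2] z0 [ 465.  -496.9    0. ] z75 [ 457.3 -479.2   75. ]
1.0 [ 149.7 -606.9  231.3] [[ 1.   0.2  0. ]
 [ 0.2 -1.  -0. ]
 [-0.   0.  -1. ]] 18.700000000000003 [-0.2  0.2  0.8]
```

```bash
python3 - <<'E'
import cv2,numpy as np
t=cv2.imread("pics/top0.png");s=cv2.imread("pics/side0.png")
a=cv2.resize(s[320:430,290:400],(400,400),interpolation=2)
b=cv2.resize(t[255:315,180:280],(400,240),interpolation=2)
c=cv2.resize(t[200:320,290:490],(400,240),interpolation=2)
d=cv2.resize(s[150:310,260:420],(400,320),interpolation=2)
o=np.zeros((600,800,3),np.uint8);o[:300,:400]=cv2.resize(a,(400,300));o[300:540,:400]=b;o[:240,400:]=c;o[250:570,400:]=d
cv2.imwrite("pics/c1.png",o)
E
```

```text
(no output)
```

View pics/c1.png

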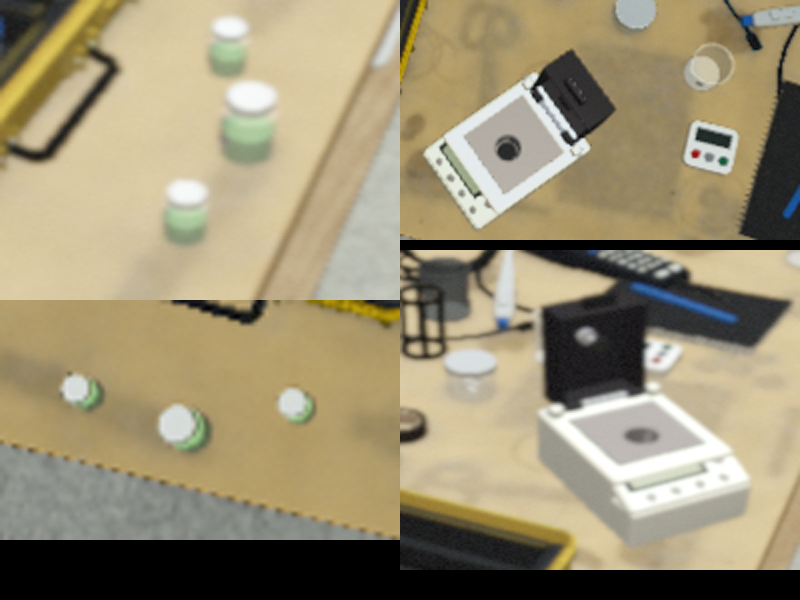

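View pics/side0.png

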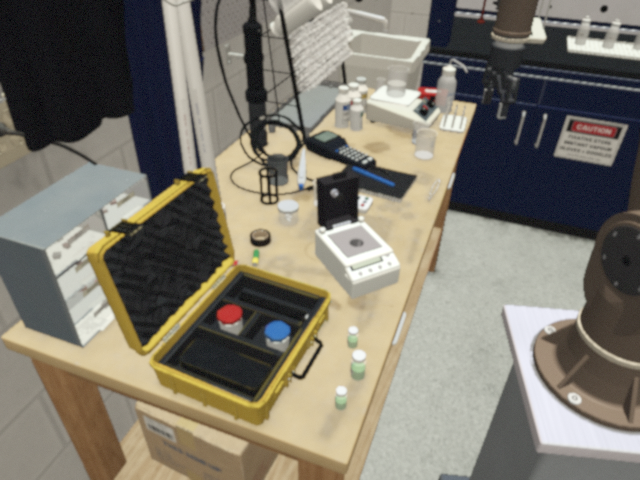

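```bash
python3 - <<'E'
from h import *
np.set_printoptions(precision=1,suppress=True)
d=np.load("top0.npy");ds=np.load("side0.npy")
grab_frame("side");grab_frame("top")
for cam,dd in (("top",d),("side",ds)):
  for m in masks_of(cam,"vial"):
    rc=np.argwhere(m['pixels']); P=np.array([world(cam,p,dd[tuple(p)]) for p in rc if dd[tuple(p)]>0])
    print(cam,round(m['confidence'],2),m['position'],len(rc),'zpct',np.percentile(P[:,2],[5,50,90,97]))
    z=np.percentile(P[:,2],97); T=P[P[:,2]>z-6]; print('  top-slab',T.min(0),T.max(0),T.mean(0),'ext',np.percentile(P,[3,97],axis=0)[:, :2])
    print('  rows',rc[:,0].min(),rc[:,0].max(),'cols',rc[:,1].min(),rc[:,1].max())
E
```

```text
top 0.7 [287.3, 226.5] 131 zpct [11.  52.8 59.2 60.8]
  top-slab [437.6  50.9  55. ] [460.   72.   62.9] [449.5  61.1  57.6] ext [[436.   49.1]
 [460.   72.3]]
  rows 281 292 cols 220 232
top 0.59 [279.9, 254.4] 60 zpct [14.7 40.5 45.7 48.1]
  top-slab [453.8 -15.8  42.2] [469.6  -0.9  48.6] [462.5  -7.2  45. ] ext [[452.2 -17. ]
 [469.5  -1.2]]
  rows 277 285 cols 250 258
top 0.49 [279.7, 200.0] 75 zpct [ 7.5 36.9 46.3 48. ]
  top-slab [465.6 119.7  42.1] [483.  134.9  48.7] [474.  127.7  45.2] ext [[464.2 118.7]
 [481.1 134.7]]
  rows 273 282 cols 196 205
top 0.35 [272.6, 442.7] 584 zpct [12.  18.  21.6 23.3]
  top-slab [ 437.8 -531.    17.3] [ 503.3 -461.5   26. ] [ 469.3 -496.9   19.7] ext [[ 440.7 -527. ]
 [ 498.1 -465.3]]
  rows 260 286 cols 431 459
side 0.78 [396.4, 339.1] 269 zpct [ 5.  30.8 42.9 43.7]
  top-slab [465.7 120.   37.8] [482.4 137.7  44.7] [473.9 130.2  42.1] ext [[464.1 123.1]
 [482.8 139.2]]
  rows 386 410 cols 335 347
side 0.69 [363.4, 360.4] 440 zpct [ 3.7 38.6 56.2 57.2]
  top-slab [437.6  53.   51.2] [460.   75.   60.4] [448.6  64.   55.4] ext [[436.1  54. ]
 [460.8  76. ]]
  rows 350 380 cols 350 366
side 0.61 [338.4, 354.3] 224 zpct [ 2.9 27.6 42.8 43.6]
  top-slab [453.7 -16.4  37.7] [469.    2.   44.4] [461.1  -6.   41.8] ext [[451.9 -13.9]
 [470.7   3.7]]
  rows 326 348 cols 347 358
```

Candidates for the vial in the side view are (row 338, col 354), (363, 360) and (396, 339). The outer two are only about 44 mm tall. The middle one is about 57 mm tall with a 23 mm cap, so I choose it; it stands near world (449, 63). The well is dark, at top view (274, 344), and the cover stands open behind it.

```bash
cat >> h.py <<'E'
np.set_printoptions(precision=1,suppress=True)
def rows(target,yaw=None):
    "tool shift, tool-z turn (10deg units) to world target / yaw of tool y axis"
    o=status.get_obs();R=np.array(o['tcp_rot']);p=np.array(o['eef_pos'])
    y=np.degrees(np.arctan2(R[1,1],R[0,1]))
    print('t',round(o['t'],2),'pos',p,'yawY',round(y,1),'zax',R[:,2].round(3),'shift',R.T@(np.array(target)-p),'turn',None if yaw is None else round(-(yaw-y)/10,2),'F',np.array(o['ft_force']))
E
python3 - <<'E'
from h import *
d=np.load("top0.npy");ds=np.load("side0.npy")
for cam,dd in (("top",d),("side",ds)):
    im=cv2.imread(f"pics/{cam}0.png")
    P=[];C=[]
    r0,r1,c0,c1=(225,320,295,400) if cam=="top" else (200,310,300,410)
    for r in range(r0,r1):
        for c in range(c0,c1):
            if dd[r,c]>0:
                w=world(cam,(r,c),dd[r,c])
                if 71<w[2]<79: P.append(w);C.append(im[r,c])
    P=np.array(P); rect=cv2.minAreaRect(P[:,:2].astype(np.float32)); print(cam,rect,P[:,2].mean())
    # dark well: dark px near well, projected to z=75
    pts=[]
    rr,cc=(274,343) if cam=="top" else (243,357)
    g=cv2.cvtColor(im,cv2.COLOR_BGR2GRAY)
    print(g[rr-9:rr+10,cc-11:cc+12])
    # grey plate
E
```

```text
Traceback (most recent call last):
  File "h.py", line 4, in world
    c=get_calibration(cam); r,col=px
ValueError: time passes only in moves, steps and waits
```

```bash
sed -i 's/c=get_calibration(cam); r,col=px/c=cal(cam); r,col=px/; 2a import functools\ncal=functools.lru_cache(None)(lambda n:get_calibration(n))' h.py
python3 - <<'E'
from h import *
d=np.load("top0.npy");ds=np.load("side0.npy")
for cam,dd in (("top",d),("side",ds)):
    im=cv2.imread(f"pics/{cam}0.png")
    P=[]
    r0,r1,c0,c1=(225,320,295,400) if cam=="top" else (200,310,300,410)
    for r in range(r0,r1):
        for c in range(c0,c1):
            if dd[r,c]>0:
                w=world(cam,(r,c),dd[r,c])
                if 71<w[2]<79: P.append(w)
    P=np.array(P); print(cam,cv2.minAreaRect(P[:,:2].astype(np.float32)),P[:,2].mean())
    rr,cc=(274,343) if cam=="top" else (243,357)
    g=cv2.cvtColor(im,cv2.COLOR_BGR2GRAY)
    print(g[rr-8:rr+9,cc-10:cc+11])
rows([449,62.7,230],32)
E
```

```text
top ((477.5161437988281, -248.3025360107422), (119.63111114501953, 161.29713439941406), 33.80892562866211) 75.17391600379075
[[174 173 172 174 174 174 174 175 173 173 174 174 173 174 174 174 174 174
  174 173 174]
 [174 174 173 173 175 174 175 170 156 146 134 137 145 153 168 175 173 175
  174 174 173]
 [174 173 172 173 175 172 161 136 114 105  99  96  92 106 135 159 172 174
  174 173 175]
 [174 173 174 174 173 158 120  88  81  92  96  88  59  65  84 126 163 174
  174 174 173]
 [175 174 174 174 167 135  86  79 109 118 111  99  72  52  56  81 128 168
  175 175 175]
 [175 175 175 173 156 112  96 111  90  82  77  75  77  69  71  59  99 156
  173 174 174]
 [174 175 175 171 144 113 120  82  52  42  42  46  53  72  93  56  82 141
  175 175 175]
 [175 176 174 169 150 138  94  43  43  40  43  41  41  53  80  92  70 128
  175 176 175]
 [175 175 175 168 148 134  54  39  41  43  44  44  42  42  69 100  68 122
  176 176 174]
 [175 175 175 169 143 111  43  42  43  41  42  43  42  42  61  91  95 137
  175 176 175]
 [175 174 175 173 157 108  44  43  43  42  38  42  44  43  55  77 104 148
  175 174 1
[... 1597 characters left out ...]
 136 138 135 140 154 172 183
  185 186 186]
 [185 186 185 181 172 162 152 144 140 140 145 154 157 158 164 174 181 186
  186 185 187]
 [187 186 186 184 182 180 176 169 167 168 172 174 173 177 180 183 186 187
  186 188 186]
 [187 187 186 186 186 186 185 183 183 182 182 183 185 185 186 187 187 186
  187 187 187]
 [186 187 185 187 187 187 186 188 185 186 187 185 186 186 186 185 186 187
  186 188 186]
 [185 188 185 186 186 186 186 187 185 187 186 187 186 187 187 185 187 188
  188 190 193]
 [187 186 186 186 187 187 185 186 185 187 187 187 188 187 187 188 190 197
  207 215 221]]
t 1.2 pos [ 149.6 -606.8  231.3] yawY -76.1 zax [-0.  0. -1.] shift [ 450.9 -578.4    1.3] turn -10.81 F [-0.2 -0.2 -0.2]
```

drive_tool([
  {"hand":85,"xyz":[36,-46,0],"delta_rot":[0,0,-0.9]},
  {"hand":85,"xyz":[72,-92,0],"delta_rot":[0,0,-1.8]},
  {"hand":85,"xyz":[108,-138,0],"delta_rot":[0,0,-2.7]},
  {"hand":85,"xyz":[144,-184,0],"delta_rot":[0,0,-3.6]},
  {"hand":85,"xyz":[180,-230,0],"delta_rot":[0,0,-4.5]},
])

```text
t: 1.82
eef_pos: [270.0, -338.8, 231.6]
tcp_rot: [[0.513, 0.858, 0.0], [0.858, -0.513, -0.001], [-0.0, 0.001, -1.0]]
ft_force: [0.8, -0.7, 0.2]
finger_gap: 85.0
gripper_force: 0.0
```

```bash
python3 - <<'E'
from h import *
rows([449,62.7,200],34)
for cam,rr,cc in (("top",274,343),("side",243,357)):
    g=cv2.cvtColor(cv2.imread(f"pics/{cam}0.png"),cv2.COLOR_BGR2GRAY).astype(float)[rr-9:rr+6+(3 if cam=='top' else 0),cc-11:cc+11]
    bg=np.median(np.r_[g[0],g[:,0]]); m=cv2.resize((bg-g),None,fx=8,fy=8,interpolation=cv2.INTER_CUBIC)
    th=.35*(bg-np.percentile(g,10)); b=(m>th).astype(np.uint8)
    k=max(cv2.findContours(b,0,1)[0],key=cv2.contourArea); e=cv2.fitEllipse(cv2.convexHull(k))
    px=((e[0][1]+.5)/8-.5+rr-9,(e[0][0]+.5)/8-.5+cc-11); print(cam,px,np.array(e[1])/8,onplane(cam,px,75))
E
```

```text
t 1.82 pos [ 270.  -338.8  231.6] yawY -30.9 zax [ 0. -0. -1.] shift [436.5 -52.2  31.3] turn -6.49 F [ 0.8 -0.7  0.2]
top (273.62623405456543, 343.58198261260986) [12.9 13. ] [ 468.3 -234.5   75. ]
side (242.4153118133545, 356.09676933288574) [ 8.8 14.7] [ 468.3 -232.5   75. ]
```

drive_tool([
  {"hand":85,"xyz":[60,-7,0],"delta_rot":[0,0,-0.9]},
  {"hand":85,"xyz":[120,-14,0],"delta_rot":[0,0,-1.8]},
  {"hand":85,"xyz":[180,-21,0],"delta_rot":[0,0,-2.7]},
  {"hand":85,"xyz":[240,-28,10],"delta_rot":[0,0,-3.6]},
  {"hand":85,"xyz":[300,-36,30],"delta_rot":[0,0,-4.5]},
])

```text
t: 2.45
eef_pos: [394.6, -64.6, 202.3]
tcp_rot: [[-0.244, 0.97, 0.003], [0.97, 0.244, -0.001], [-0.002, 0.003, -1.0]]
ft_force: [1.0, -1.2, -0.5]
finger_gap: 85.6
gripper_force: 0.0
```

```bash
python3 -c "
from h import *
rows([449,62.7,90],34)"
```

```text
t 2.45 pos [394.6 -64.6 202.3] yawY 14.1 zax [ 0. -0. -1.] shift [110.4  83.4 112.4] turn -1.99 F [ 1.  -1.2 -0.5]
```

drive_tool([
  {"hand":85,"xyz":[45,34,30],"delta_rot":[0,0,-0.9]},
  {"hand":85,"xyz":[90,68,50],"delta_rot":[0,0,-1.8]},
  {"hand":85,"xyz":[110,83,80],"delta_rot":[0,0,-2]},
  {"hand":85,"xyz":[110,83,100],"delta_rot":[0,0,-2]},
  {"hand":85,"xyz":[110,83,100],"delta_rot":[0,0,-2]},
])

```text
t: 3.08
eef_pos: [446.5, 60.6, 100.6]
tcp_rot: [[-0.558, 0.83, -0.003], [0.83, 0.558, -0.0], [0.001, -0.003, -1.0]]
ft_force: [0.6, 1.1, 0.6]
finger_gap: 85.1
gripper_force: 0.0
```

```bash
python3 - <<'E'
from h import *
rows([449,62.7,18],34)
im,d=grab_frame("side"); t,_=grab_frame("top")
o=np.zeros((600,800,3),np.uint8)
o[:,:400]=cv2.resize(im[300:420,310:390][:, :],(400,600),interpolation=2)
o[:400,400:]=cv2.resize(t[248:328,186:266],(400,400),interpolation=2); cv2.imwrite("pics/c2.png",o)
E
```

```text
t 3.08 pos [446.5  60.6 100.6] yawY 33.9 zax [-0. -0. -1.] shift [ 0.3  3.4 82.6] turn -0.01 F [0.6 1.1 0.6]
```

View pics/c2.png

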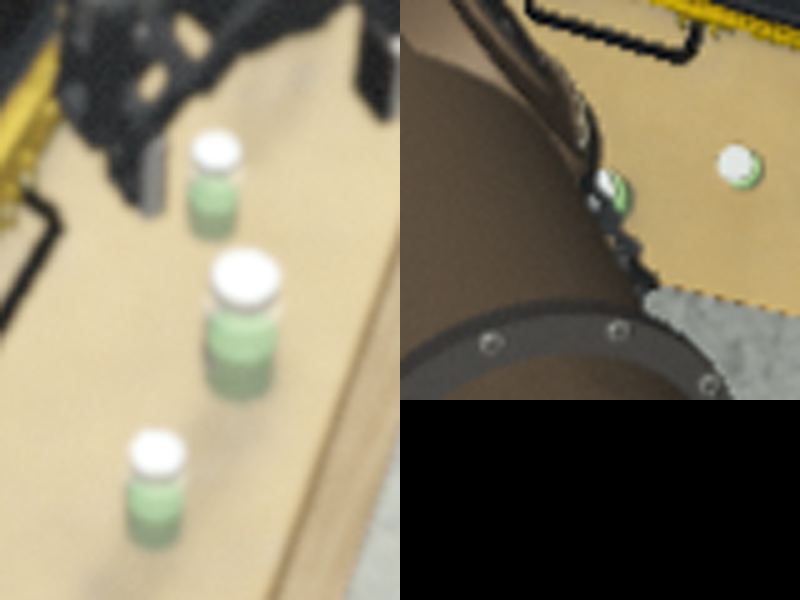

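The close crop shows the middle vial, at side (row 363, col 358), clearly larger than both neighbours. The open fingers stand above it.

drive_tool([
  {"hand":85,"xyz":[0,1,40],"delta_rot":[0,0,0]},
  {"hand":85,"xyz":[0,1,75],"delta_rot":[0,0,0]},
  {"hand":85,"xyz":[0,1,84],"delta_rot":[0,0,0]},
  {"hand":85,"xyz":[0,1,84],"delta_rot":[0,0,0]},
  {"hand":60,"xyz":[0,1,84],"delta_rot":[0,0,0]},
], squeeze=25)

```text
t: 3.8
eef_pos: [449.4, 61.2, 19.0]
tcp_rot: [[-0.557, 0.831, 0.002], [0.831, 0.557, 0.0], [-0.001, 0.002, -1.0]]
ft_force: [0.5, 1.1, -0.1]
finger_gap: 69.5
gripper_force: 0.0
```

```bash
python3 -c "
from h import *
rows([449,62.7,18],34)"
```

```text
t 3.8 pos [449.4  61.2  19. ] yawY 33.8 zax [ 0.  0. -1.] shift [1.5 0.6 1. ] turn -0.02 F [ 0.5  1.1 -0.1]
```

drive_tool([
  {"hand":40,"xyz":[1,0,0],"delta_rot":[0,0,0]},
  {"hand":22,"xyz":[1,0,0],"delta_rot":[0,0,0]},
  {"hand":22,"xyz":[1,0,0],"delta_rot":[0,0,0]},
  {"hand":22,"xyz":[1,0,0],"delta_rot":[0,0,0]},
  {"hand":22,"xyz":[1,0,0],"delta_rot":[0,0,0]},
], squeeze=25)

```text
t: 4.42
eef_pos: [448.1, 61.8, 18.2]
tcp_rot: [[-0.557, 0.831, 0.001], [0.831, 0.557, -0.0], [-0.001, 0.0, -1.0]]
ft_force: [-2.1, -0.3, 7.6]
finger_gap: 25.6
gripper_force: 24.8
```

drive_tool([
  {"hand":22,"xyz":[0,0,-10],"delta_rot":[0,0,0]},
  {"hand":22,"xyz":[0,0,-50],"delta_rot":[0,0,0]},
  {"hand":22,"xyz":[0,0,-100],"delta_rot":[0,0,0]},
  {"hand":22,"xyz":[0,0,-130],"delta_rot":[0,0,0]},
  {"hand":22,"xyz":[0,0,-130],"delta_rot":[0,0,0]},
])

```text
t: 5.05
eef_pos: [449.1, 62.2, 150.2]
tcp_rot: [[-0.557, 0.831, 0.005], [0.831, 0.557, 0.0], [-0.002, 0.004, -1.0]]
ft_force: [-0.4, 0.0, -0.8]
finger_gap: 25.9
gripper_force: 24.9
```

```bash
python3 - <<'E'
from h import *
rows([468.3,-233.5,150],34)
im,d=grab_frame("side")
cv2.imwrite("pics/c3.png",cv2.resize(im[250:400,300:430],(520,600),interpolation=2))
for m in masks_of("side","vial")[:4]: print(m['confidence'],m['position'])
E
```

```text
t 5.05 pos [449.1  62.2 150.2] yawY 33.8 zax [ 0.  0. -1.] shift [-256.3 -148.7    0.2] turn -0.02 F [-0.4  0.  -0.8]
0.97 [309.8, 364.4]
0.54 [394.7, 340.4]
0.47 [337.0, 353.2]
```

View pics/c3.png

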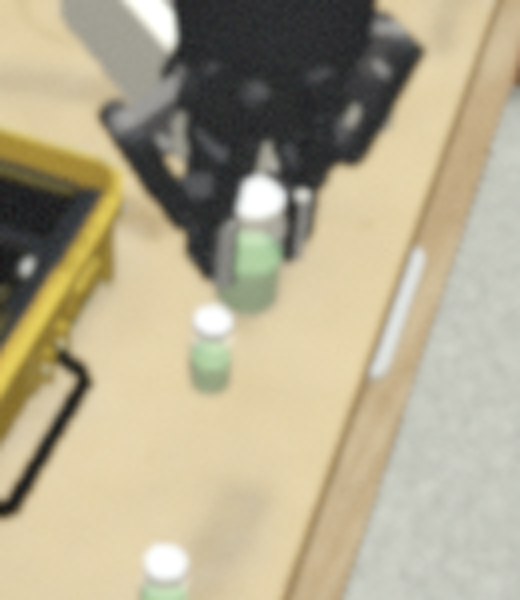

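The picture shows the vial held upright between the pads (pic about 255,250), with both decoys still standing. Next is the move over the well.

drive_tool([
  {"hand":22,"xyz":[-52,-30,0],"delta_rot":[0,0,0]},
  {"hand":22,"xyz":[-104,-60,0],"delta_rot":[0,0,0]},
  {"hand":22,"xyz":[-156,-90,0],"delta_rot":[0,0,0]},
  {"hand":22,"xyz":[-208,-120,0],"delta_rot":[0,0,0]},
  {"hand":22,"xyz":[-250,-147,0],"delta_rot":[0,0,0]},
])

```text
t: 5.78
eef_pos: [463.9, -229.9, 146.3]
tcp_rot: [[-0.556, 0.831, -0.002], [0.831, 0.556, 0.001], [0.002, -0.001, -1.0]]
ft_force: [0.3, 0.4, -0.9]
finger_gap: 25.9
gripper_force: 24.9
```

```bash
python3 -c "
from h import *
rows([468.3,-233.5,115],34)"
```

```text
t 5.78 pos [ 463.9 -229.9  146.3] yawY 33.8 zax [-0.  0. -1.] shift [-5.5  1.7 31.2] turn -0.02 F [ 0.3  0.4 -0.9]
```

drive_tool([
  {"hand":22,"xyz":[-4,0.5,15],"delta_rot":[0,0,0]},
  {"hand":22,"xyz":[-5,1,35],"delta_rot":[0,0,0]},
  {"hand":22,"xyz":[-5,1,39],"delta_rot":[0,0,0]},
  {"hand":22,"xyz":[-5,1,39],"delta_rot":[0,0,0]},
])

```text
t: 6.28
eef_pos: [468.3, -230.1, 108.2]
tcp_rot: [[-0.558, 0.83, -0.001], [0.83, 0.558, 0.001], [0.002, -0.001, -1.0]]
ft_force: [0.2, 0.0, 0.5]
finger_gap: 26.0
gripper_force: 24.9
```

```bash
python3 - <<'E'
from h import *
rows([468.3,-233.5,105],34)
im,d=grab_frame("side"); t,dt=grab_frame("top"); np.save("sd.npy",d)
o=np.zeros((600,800,3),np.uint8)
o[:,:480]=cv2.resize(im[200:300,310:390],(480,600),interpolation=2)
o[:320,480:]=cv2.resize(t[234:314,300:380],(320,320),interpolation=2); cv2.imwrite("pics/c4.png",o)
for m in masks_of("side","vial")[:3]:
    rc=np.argwhere(m['pixels']); P=np.array([world("side",p,d[tuple(p)]) for p in rc if d[tuple(p)]>0])
    print(m['confidence'],m['position'],rc.min(0),rc.max(0),np.percentile(P,[3,50,97],axis=0))
E
```

```text
t 6.28 pos [ 468.3 -230.1  108.2] yawY 33.9 zax [-0.  0. -1.] shift [-2.8 -1.8  3.2] turn -0.01 F [0.2 0.  0.5]
0.81 [225.5, 357.9] [214 351] [241 363] [[ 455.9 -239.2   90.6]
 [ 465.7 -219.2  121.7]
 [ 477.6 -214.3  146.7]]
0.76 [337.7, 351.4] [326 347] [348 358] [[452.4 -13.8   2.8]
 [461.5  -0.5  29.3]
 [470.8   3.5  44.1]]
0.52 [396.8, 340.0] [386 335] [409 346] [[464.9 124.8   3.8]
 [473.8 135.6  30.1]
 [482.6 139.4  43.4]]
```

View pics/c4.png

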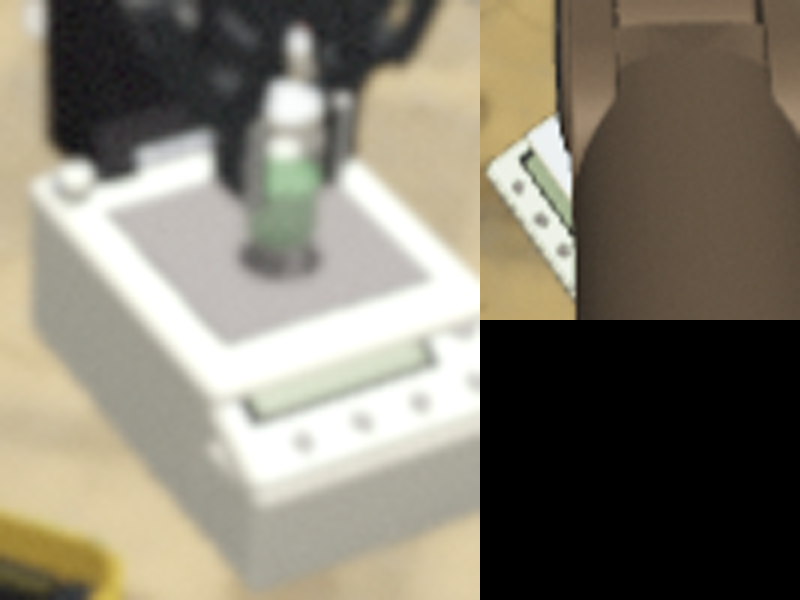

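```bash
python3 - <<'E'
from h import *
from scipy.optimize import least_squares
d=np.load("sd.npy")
m=masks_of("side","vial")[0]
P=np.array([world("side",p,d[tuple(p)]) for p in np.argwhere(m['pixels']) if d[tuple(p)]>0])
for lo,hi,r in ((88,122,13.5),(138,150,11.5)):
    Q=P[(P[:,2]>lo)&(P[:,2]<hi)]
    if r<13: print('cap',Q.min(0),Q.max(0),np.median(Q,0))
    f=least_squares(lambda c:np.hypot(Q[:,0]-c[0],Q[:,1]-c[1])-r,[468,-232],loss='soft_l1'); print(len(Q),f.x,np.abs(f.fun).mean())
    for z in range(lo,hi,8):
        S=Q[(Q[:,2]>=z)&(Q[:,2]<z+8)]; 
        if len(S): print(z,len(S),S.min(0),S.max(0))
print(status.get_obs()['eef_pos'])
E
```

```text
126 [ 468.7 -229.8] 1.0211430003478927
88 26 [ 456.3 -224.3   90.1] [ 480.  -215.1   96. ]
96 35 [ 455.  -232.1   96.3] [ 480.2 -213.4  103.8]
104 28 [ 455.2 -227.2  104.1] [ 478.1 -213.   111.7]
112 30 [ 455.8 -225.2  112.3] [ 474.1 -212.6  119.8]
120 7 [ 456.1 -224.3  120.2] [ 468.5 -215.6  121.9]
cap [ 457.6 -240.2  138.5] [ 474.5 -214.1  148.3] [ 466.4 -223.3  145. ]
65 [ 470.8 -229.2] 2.8401428251811707
138 48 [ 457.6 -240.2  138.5] [ 474.5 -214.1  146. ]
146 17 [ 458.  -236.5  146.2] [ 472.8 -218.1  148.3]
[ 469.  -231.   109.3]
```

drive_tool([
  {"hand":22,"xyz":[-2.4,-1.5,0],"delta_rot":[0,0,0]},
  {"hand":22,"xyz":[-2.4,-1.5,6],"delta_rot":[0,0,0]},
  {"hand":22,"xyz":[-2.4,-1.5,12],"delta_rot":[0,0,0]},
  {"hand":22,"xyz":[-2.4,-1.5,16],"delta_rot":[0,0,0]},
  {"hand":22,"xyz":[-2.4,-1.5,18],"delta_rot":[0,0,0]},
])

```text
t: 7.1
eef_pos: [468.5, -233.9, 90.3]
tcp_rot: [[-0.557, 0.83, -0.0], [0.83, 0.557, 0.0], [0.0, -0.0, -1.0]]
ft_force: [0.8, 0.1, 0.8]
finger_gap: 25.7
gripper_force: 24.9
```

```bash
python3 -c "
from h import *
rows([468.3,-233.5,80],34)"
```

```text
t 7.1 pos [ 468.5 -233.9   90.3] yawY 33.9 zax [-0.  0. -1.] shift [ 0.5  0.1 10.3] turn -0.01 F [0.8 0.1 0.8]
```

drive_tool([
  {"hand":22,"xyz":[0,0,3],"delta_rot":[0,0,0]},
  {"hand":22,"xyz":[0,0,6],"delta_rot":[0,0,0]},
  {"hand":22,"xyz":[0,0,9],"delta_rot":[0,0,0]},
  {"hand":22,"xyz":[0,0,9],"delta_rot":[0,0,0]},
])

```text
t: 7.6
eef_pos: [468.6, -234.0, 81.5]
tcp_rot: [[-0.557, 0.83, -0.0], [0.83, 0.557, 0.0], [0.0, -0.0, -1.0]]
ft_force: [-0.1, -0.4, -0.9]
finger_gap: 25.6
gripper_force: 24.9
```

```bash
python3 - <<'E'
from h import *
rows([468.3,-233.5,80],34)
im,d=grab_frame("side")
cv2.imwrite("pics/c5.png",cv2.resize(im[200:275,310:400],(720,600),interpolation=2))
E
```

```text
t 7.6 pos [ 468.6 -234.    81.5] yawY 33.9 zax [-0.  0. -1.] shift [0.6 0.1 1.5] turn -0.01 F [-0.1 -0.4 -0.9]
```

View pics/c5.png

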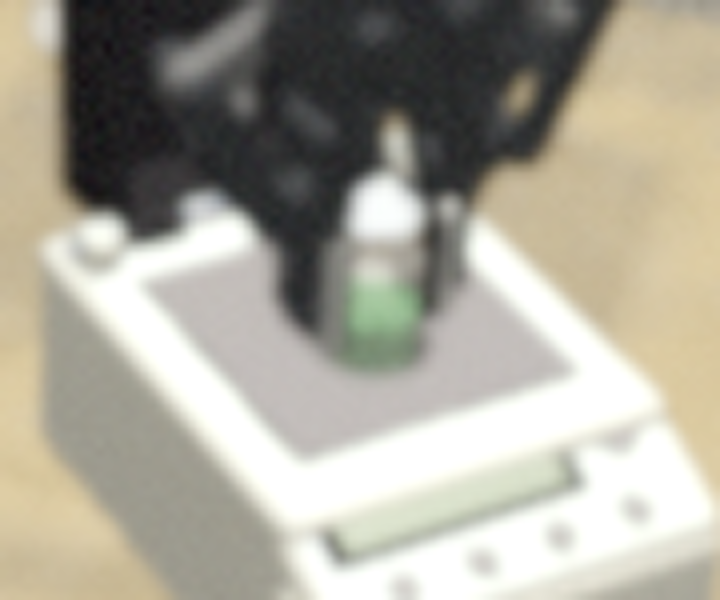

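The vial is about 11 mm into the bore with no force showing (pic about 380,360). I'll lower it a bit more, let go and rise.

drive_tool([
  {"hand":22,"xyz":[0,0,3],"delta_rot":[0,0,0]},
  {"hand":60,"xyz":[0,0,3],"delta_rot":[0,0,0]},
  {"hand":60,"xyz":[0,0,3],"delta_rot":[0,0,0]},
  {"hand":60,"xyz":[0,0,0],"delta_rot":[0,0,0]},
  {"hand":60,"xyz":[0,0,-30],"delta_rot":[0,0,0]},
])

```text
t: 8.28
eef_pos: [467.4, -233.6, 110.8]
tcp_rot: [[-0.557, 0.83, -0.003], [0.83, 0.557, 0.002], [0.003, -0.002, -1.0]]
ft_force: [-0.2, -0.4, -0.5]
finger_gap: 59.8
gripper_force: 0.0
```

drive_tool([
  {"hand":60,"xyz":[0,0,-30],"delta_rot":[0,0,0]},
  {"hand":0,"xyz":[0,0,-30],"delta_rot":[0,0,0]},
  {"hand":0,"xyz":[0,0,-30],"delta_rot":[0,0,0]},
  {"hand":0,"xyz":[0,0,-30],"delta_rot":[0,0,0]},
  {"hand":0,"xyz":[0,0,-30],"delta_rot":[0,0,0]},
])

```text
t: 8.9
eef_pos: [468.3, -233.9, 141.0]
tcp_rot: [[-0.557, 0.83, -0.001], [0.83, 0.557, 0.001], [0.001, -0.001, -1.0]]
ft_force: [0.1, 0.4, 0.2]
finger_gap: 0.2
gripper_force: 0.0
```

```bash
python3 - <<'E'
from h import *
rows([468.3,-233.5,115],34)
im,d=grab_frame("side")
cv2.imwrite("pics/c6.png",cv2.resize(im[200:275,310:400],(720,600),interpolation=2))
E
```

```text
t 8.9 pos [ 468.3 -233.9  141. ] yawY 33.9 zax [-0.  0. -1.] shift [ 0.3  0.2 26. ] turn -0.01 F [0.1 0.4 0.2]
```

View pics/c6.png

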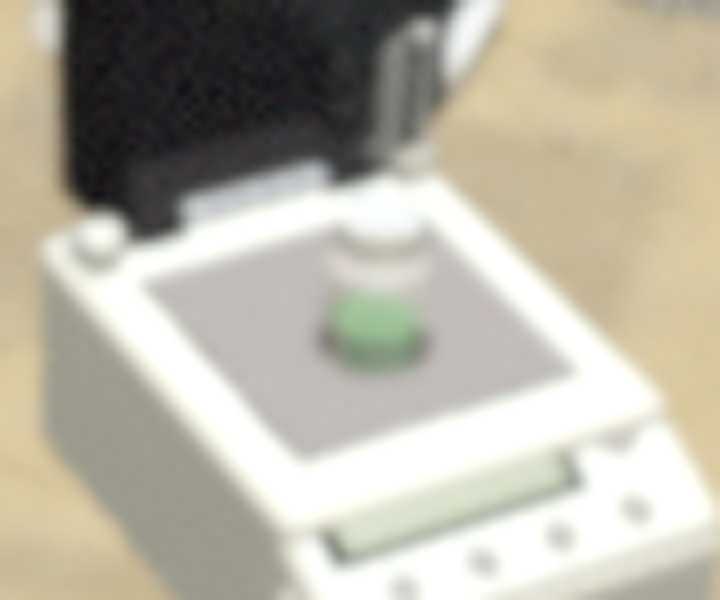

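The vial stands in the well free of the hand, with its cap at pic about (385,215). Now I press it down slowly with closed fingers.

drive_tool([
  {"hand":0,"xyz":[0,0,12],"delta_rot":[0,0,0]},
  {"hand":0,"xyz":[0,0,20],"delta_rot":[0,0,0]},
  {"hand":0,"xyz":[0,0,24],"delta_rot":[0,0,0]},
  {"hand":0,"xyz":[0,0,26],"delta_rot":[0,0,0]},
  {"hand":0,"xyz":[0,0,28],"delta_rot":[0,0,0]},
])

```text
t: 9.57
eef_pos: [468.8, -234.0, 113.7]
tcp_rot: [[-0.557, 0.83, 0.0], [0.83, 0.557, -0.0], [-0.0, 0.0, -1.0]]
ft_force: [0.3, -0.0, 0.6]
finger_gap: 0.0
gripper_force: 0.2
```

drive_tool([
  {"hand":0,"xyz":[0,0,1.5],"delta_rot":[0,0,0]},
  {"hand":0,"xyz":[0,0,3],"delta_rot":[0,0,0]},
  {"hand":0,"xyz":[0,0,4.5],"delta_rot":[0,0,0]},
  {"hand":0,"xyz":[0,0,6],"delta_rot":[0,0,0]},
])

```text
t: 10.07
eef_pos: [470.2, -233.7, 109.0]
tcp_rot: [[-0.557, 0.83, 0.003], [0.83, 0.557, -0.001], [-0.002, 0.002, -1.0]]
ft_force: [-0.5, 2.4, 13.1]
finger_gap: 0.0
gripper_force: 6.3
```

drive_tool([
  {"hand":0,"xyz":[0,0,1],"delta_rot":[0,0,0]},
  {"hand":0,"xyz":[0,0,2],"delta_rot":[0,0,0]},
  {"hand":0,"xyz":[0,0,2],"delta_rot":[0,0,0]},
])

```text
t: 10.45
eef_pos: [470.2, -233.3, 107.0]
tcp_rot: [[-0.558, 0.83, 0.003], [0.83, 0.558, -0.0], [-0.002, 0.002, -1.0]]
ft_force: [0.3, 3.2, 11.9]
finger_gap: 0.1
gripper_force: 5.9
```

drive_tool([
  {"hand":0,"xyz":[0,0,1],"delta_rot":[0,0,0]},
  {"hand":0,"xyz":[0,0,2],"delta_rot":[0,0,0]},
  {"hand":0,"xyz":[0,0,3],"delta_rot":[0,0,0]},
])

```text
t: 10.82
eef_pos: [470.3, -233.0, 104.2]
tcp_rot: [[-0.558, 0.83, 0.003], [0.83, 0.558, 0.0], [-0.002, 0.003, -1.0]]
ft_force: [-1.1, 4.7, 14.2]
finger_gap: 0.2
gripper_force: 7.1
```

drive_tool([
  {"hand":0,"xyz":[0,0,0.7],"delta_rot":[0,0,0]},
  {"hand":0,"xyz":[0,0,1.4],"delta_rot":[0,0,0]},
  {"hand":0,"xyz":[0,0,2],"delta_rot":[0,0,0]},
])

```text
t: 11.2
eef_pos: [470.1, -232.6, 102.0]
tcp_rot: [[-0.558, 0.83, 0.002], [0.83, 0.558, 0.001], [-0.001, 0.002, -1.0]]
ft_force: [-1.3, 5.7, 13.5]
finger_gap: 0.1
gripper_force: 6.9
```

drive_tool([
  {"hand":0,"xyz":[0,0,0.8],"delta_rot":[0,0,0]},
  {"hand":0,"xyz":[0,0,1.6],"delta_rot":[0,0,0]},
  {"hand":0,"xyz":[0,0,2.4],"delta_rot":[0,0,0]},
])

```text
t: 11.58
eef_pos: [470.1, -232.3, 99.6]
tcp_rot: [[-0.558, 0.83, 0.002], [0.83, 0.558, 0.001], [-0.001, 0.002, -1.0]]
ft_force: [-1.6, 6.4, 14.1]
finger_gap: -0.3
gripper_force: 7.2
```

drive_tool([
  {"hand":0,"xyz":[0,0,0.8],"delta_rot":[0,0,0]},
  {"hand":0,"xyz":[0,0,1.6],"delta_rot":[0,0,0]},
  {"hand":0,"xyz":[0,0,2.4],"delta_rot":[0,0,0]},
])

```text
t: 11.95
eef_pos: [470.0, -232.1, 97.2]
tcp_rot: [[-0.558, 0.83, 0.002], [0.83, 0.558, 0.001], [-0.0, 0.003, -1.0]]
ft_force: [-1.2, 7.1, 15.2]
finger_gap: -0.3
gripper_force: 7.3
```

drive_tool([
  {"hand":0,"xyz":[0,0,0.7],"delta_rot":[0,0,0]},
  {"hand":0,"xyz":[0,0,1.4],"delta_rot":[0,0,0]},
  {"hand":0,"xyz":[0,0,2.1],"delta_rot":[0,0,0]},
])

```text
t: 12.32
eef_pos: [470.0, -231.8, 95.1]
tcp_rot: [[-0.559, 0.829, 0.002], [0.829, 0.559, 0.001], [-0.0, 0.003, -1.0]]
ft_force: [-1.5, 8.4, 15.2]
finger_gap: -0.1
gripper_force: 7.5
```

drive_tool([
  {"hand":0,"xyz":[0,0,0.6],"delta_rot":[0,0,0]},
  {"hand":0,"xyz":[0,0,1.2],"delta_rot":[0,0,0]},
  {"hand":0,"xyz":[0,0,1.8],"delta_rot":[0,0,0]},
])

```text
t: 12.7
eef_pos: [470.0, -231.6, 93.3]
tcp_rot: [[-0.559, 0.829, 0.002], [0.829, 0.559, 0.002], [0.0, 0.003, -1.0]]
ft_force: [-1.2, 8.5, 14.2]
finger_gap: 0.0
gripper_force: 7.4
```

drive_tool([
  {"hand":0,"xyz":[1.2,0.8,0.3],"delta_rot":[0,0,0]},
  {"hand":0,"xyz":[1.5,1,0.9],"delta_rot":[0,0,0]},
  {"hand":0,"xyz":[1.5,1,1.5],"delta_rot":[0,0,0]},
])

```text
t: 13.08
eef_pos: [469.8, -231.1, 91.6]
tcp_rot: [[-0.558, 0.83, 0.002], [0.83, 0.558, 0.0], [-0.001, 0.002, -1.0]]
ft_force: [-0.7, 4.4, 11.1]
finger_gap: -0.2
gripper_force: 5.4
```

drive_tool([
  {"hand":0,"xyz":[0,0,0.6],"delta_rot":[0,0,0]},
  {"hand":0,"xyz":[0,0,1.2],"delta_rot":[0,0,0]},
  {"hand":0,"xyz":[0,0,1.8],"delta_rot":[0,0,0]},
])

```text
t: 13.45
eef_pos: [470.4, -230.7, 90.9]
tcp_rot: [[-0.558, 0.83, 0.003], [0.83, 0.558, -0.0], [-0.002, 0.003, -1.0]]
ft_force: [-6.4, 6.5, 30.1]
finger_gap: -0.0
gripper_force: 14.8
```

The force climbs steeply at TCP z about 91, so that is the seat. Backing off, then a second moderate push to confirm.

drive_tool([
  {"hand":0,"xyz":[0,0,-3],"delta_rot":[0,0,0]},
  {"hand":0,"xyz":[0,0,-5],"delta_rot":[0,0,0]},
  {"hand":0,"xyz":[0,0,-5],"delta_rot":[0,0,0]},
])

```text
t: 13.82
eef_pos: [468.5, -232.5, 93.6]
tcp_rot: [[-0.557, 0.831, -0.0], [0.831, 0.557, -0.0], [-0.0, -0.0, -1.0]]
ft_force: [-0.7, -1.1, -0.3]
finger_gap: -0.4
gripper_force: 0.0
```

drive_tool([
  {"hand":0,"xyz":[0,0,2],"delta_rot":[0,0,0]},
  {"hand":0,"xyz":[0,0,3],"delta_rot":[0,0,0]},
  {"hand":0,"xyz":[0,0,3.5],"delta_rot":[0,0,0]},
  {"hand":0,"xyz":[0,0,3.5],"delta_rot":[0,0,0]},
])

```text
t: 14.32
eef_pos: [469.1, -231.9, 91.0]
tcp_rot: [[-0.557, 0.83, 0.001], [0.83, 0.557, -0.0], [-0.001, 0.0, -1.0]]
ft_force: [-2.8, 1.9, 15.5]
finger_gap: -0.1
gripper_force: 7.3
```

A second push of 15.5 N stops at the same height (91.0), so the vial is seated about 40 mm deep. Now I rise, and measure the cover in the first depth pictures.

drive_tool([
  {"hand":0,"xyz":[0,0,-20],"delta_rot":[0,0,0]},
  {"hand":0,"xyz":[0,0,-75],"delta_rot":[0,0,0]},
  {"hand":0,"xyz":[0,0,-130],"delta_rot":[0,0,0]},
  {"hand":0,"xyz":[0,0,-155],"delta_rot":[0,0,0]},
  {"hand":0,"xyz":[0,0,-155],"delta_rot":[0,0,0]},
])

```text
t: 14.95
eef_pos: [469.6, -232.6, 246.9]
tcp_rot: [[-0.557, 0.831, 0.003], [0.831, 0.557, -0.002], [-0.003, 0.002, -1.0]]
ft_force: [-0.6, -0.2, -0.8]
finger_gap: 0.1
gripper_force: 0.0
```

```bash
python3 - <<'E'
from h import *
ex=np.array([.557,-.83]);ey=np.array([.83,.557]);w0=np.array([468.4,-233.2])
for cam,r0,r1,c0,c1 in (("top",215,280,345,410),("side",165,240,300,370)):
    d=np.load(f"{cam}0.npy"); g=cv2.cvtColor(cv2.imread(f"pics/{cam}0.png"),6)
    P=np.array([world(cam,(r,c),d[r,c]) for r in range(r0,r1) for c in range(c0,c1) if d[r,c]>0 and g[r,c]<90])
    L=np.c_[(P[:,:2]-w0)@ex,(P[:,:2]-w0)@ey,P[:,2]]; L=L[(abs(L[:,1])<60)&(L[:,2]>70)&(L[:,0]>20)&(L[:,0]<170)]
    print(cam)
    for z in range(80,220,10):
        S=L[(L[:,2]>=z)&(L[:,2]<z+10)]
        if len(S): print(z,len(S),np.percentile(S,[4,50,96],axis=0)[:,:2].T)
rows([468.3,-233.5,235],34)
R=status.get_obs()
E
```

```text
top
80 87 [[ 63.2  80.8  91.2]
 [-39.6  -3.   37.8]]
90 7 [[ 67.2  78.6  96.1]
 [-44.   39.4  39.5]]
100 9 [[ 65.8  78.6  95.8]
 [-44.   39.   40. ]]
110 7 [[ 67.5  76.7  88.9]
 [-43.9  39.1  39.4]]
120 6 [[ 68.3  74.7  96.5]
 [-43.9 -43.1  39.2]]
130 10 [[ 69.7  76.1  97. ]
 [-44.  -21.8  39.9]]
140 16 [[ 71.5  77.8  84.6]
 [-42.8   0.9  39.3]]
150 23 [[ 72.6  79.2 102.5]
 [-44.   -3.2  39.5]]
160 6 [[ 72.   73.2  81.2]
 [-43.9  -1.6  40.9]]
170 7 [[ 73.4  82.7 109.1]
 [-44.1 -43.9  39.3]]
180 210 [[ 76.9 102.4 113.5]
 [-42.1  -6.2  36.5]]
190 386 [[ 76.1  91.7 111.7]
 [-40.5  -0.1  38. ]]
200 54 [[ 82.9  86.   90.5]
 [-15.6  -1.   13.2]]
210 2 [[86.5 87.  87.4]
 [-8.8 -6.  -3.2]]
side
80 173 [[ 63.4  99.  105.2]
 [-42.5 -10.6  41.3]]
90 157 [[ 66.3 102.3 107.2]
 [-42.4  -9.2  42. ]]
100 158 [[ 68.9 102.9 107.5]
 [-42.3  -9.6  41.9]]
110 139 [[ 72.  103.8 108.9]
 [-42.5  -7.9  41.5]]
120 125 [[ 71.8 103.6 108.8]
 [-43.1   1.3  42. ]]
130 133 [[ 71.5 101.  110.1]
 [-43.2  -4.4  42.1]]
140 162 [[ 74.3  97.3 110.6]
 [-42.6  -9.   41.5]]
150 179 [[ 74.3 107.1 112. ]
 [-43.   -9.2  41.9]]
160 122 [[ 73.4 102.2 111.1]
 [-42.5 -12.8  42.4]]
170 67 [[ 72.6  86.4 107. ]
 [-43.   40.2  42.4]]
180 116 [[ 74.5  93.5 109. ]
 [-42.3  23.3  41.5]]
190 200 [[ 73.7  82.4  98.4]
 [-39.9   1.   36.1]]
200 37 [[ 81.8  84.2  86.7]
 [-16.1  -5.6  13.3]]
t 14.95 pos [ 469.6 -232.6  246.9] yawY 33.8 zax [ 0. -0. -1.] shift [ 0.1 -1.6 11.9] turn -0.02 F [-0.6 -0.2 -0.8]
```

drive_tool([
  {"hand":0,"xyz":[-55,-1,0],"delta_rot":[0,0,0]},
  {"hand":0,"xyz":[-110,-1,0],"delta_rot":[0,0,0]},
  {"hand":0,"xyz":[-144,-1,0],"delta_rot":[0,0,0]},
  {"hand":0,"xyz":[-144,-1,0],"delta_rot":[0,0,0]},
  {"hand":0,"xyz":[-144,-1,20],"delta_rot":[0,0,0]},
])

```text
t: 15.58
eef_pos: [548.4, -351.7, 224.6]
tcp_rot: [[-0.557, 0.83, 0.001], [0.83, 0.557, 0.0], [0.0, 0.001, -1.0]]
ft_force: [-0.1, 0.5, 0.7]
finger_gap: -0.1
gripper_force: 0.0
```

drive_tool([
  {"hand":0,"xyz":[0,0,20],"delta_rot":[0,0,0]},
  {"hand":0,"xyz":[0,0,40],"delta_rot":[0,0,0]},
  {"hand":0,"xyz":[0,0,55],"delta_rot":[0,0,0]},
  {"hand":0,"xyz":[0,0,55],"delta_rot":[0,0,0]},
])

```text
t: 16.08
eef_pos: [547.0, -351.5, 168.6]
tcp_rot: [[-0.558, 0.83, -0.003], [0.83, 0.558, 0.001], [0.003, -0.001, -1.0]]
ft_force: [-0.0, 0.1, 0.7]
finger_gap: -0.1
gripper_force: 0.0
```

```bash
python3 - <<'E'
from h import *
rows([468.4,-233.2,171],34)
im,d=grab_frame("side"); cv2.imwrite("pics/c7.png",cv2.resize(im[130:280,260:420],(640,600),interpolation=2))
E
```

```text
t 16.07 pos [ 547.  -351.5  168.6] yawY 33.9 zax [-0.  0. -1.] shift [142.1   0.7  -2. ] turn -0.01 F [-0.   0.1  0.7]
```

View pics/c7.png

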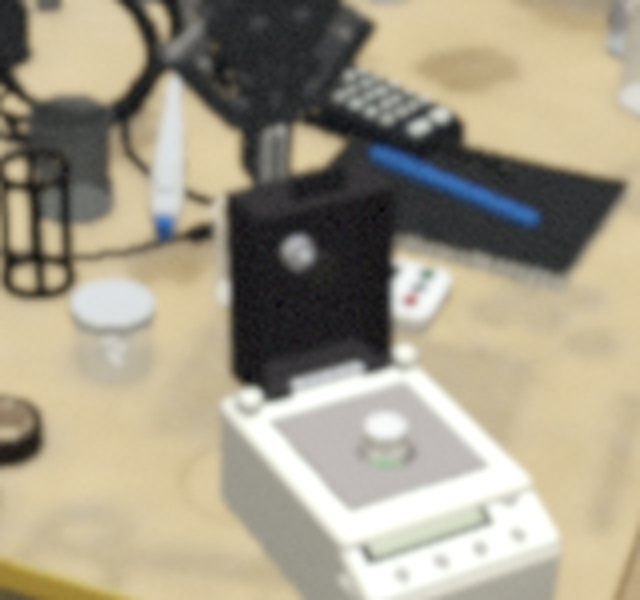

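The cap now stands low in the well (pic about 385,425), and the closed fingers are behind the upright cover. I push it over along its arc.

drive_tool([
  {"hand":0,"xyz":[12,1,-1],"delta_rot":[0,0,0]},
  {"hand":0,"xyz":[22,1,-3],"delta_rot":[0,0,0]},
  {"hand":0,"xyz":[33,1,-7],"delta_rot":[0,0,0]},
  {"hand":0,"xyz":[44,1,-10],"delta_rot":[0,0,0]},
  {"hand":0,"xyz":[54,1,-13],"delta_rot":[0,0,0]},
])

```text
t: 16.75
eef_pos: [518.6, -306.2, 183.7]
tcp_rot: [[-0.557, 0.83, 0.001], [0.83, 0.557, -0.0], [-0.001, 0.0, -1.0]]
ft_force: [3.0, -1.3, -1.4]
finger_gap: -0.1
gripper_force: 1.7
```

drive_tool([
  {"hand":0,"xyz":[12,0,0],"delta_rot":[0,0,0]},
  {"hand":0,"xyz":[24,0,0],"delta_rot":[0,0,0]},
  {"hand":0,"xyz":[36,0,2],"delta_rot":[0,0,0]},
  {"hand":0,"xyz":[48,0,6],"delta_rot":[0,0,0]},
  {"hand":0,"xyz":[60,0,11],"delta_rot":[0,0,0]},
])

```text
t: 17.38
eef_pos: [485.0, -256.0, 172.1]
tcp_rot: [[-0.557, 0.83, 0.0], [0.83, 0.557, 0.0], [0.0, 0.0, -1.0]]
ft_force: [4.1, -1.2, 2.1]
finger_gap: -0.0
gripper_force: 1.7
```

drive_tool([
  {"hand":0,"xyz":[9,0,6],"delta_rot":[0,0,0]},
  {"hand":0,"xyz":[17,0,12],"delta_rot":[0,0,0]},
  {"hand":0,"xyz":[25,0,20],"delta_rot":[0,0,0]},
  {"hand":0,"xyz":[32,0,28],"delta_rot":[0,0,0]},
  {"hand":0,"xyz":[37,0,36],"delta_rot":[0,0,0]},
])

```text
t: 18.0
eef_pos: [463.4, -224.6, 135.5]
tcp_rot: [[-0.558, 0.83, -0.002], [0.83, 0.558, 0.002], [0.003, -0.001, -1.0]]
ft_force: [0.1, 3.0, 6.1]
finger_gap: 0.1
gripper_force: 2.6
```

drive_tool([
  {"hand":0,"xyz":[3,0,4],"delta_rot":[0,0,0]},
  {"hand":0,"xyz":[6,0,8],"delta_rot":[0,0,0]},
  {"hand":0,"xyz":[8,0,12],"delta_rot":[0,0,0]},
  {"hand":0,"xyz":[8,0,15],"delta_rot":[0,0,0]},
  {"hand":0,"xyz":[8,0,17],"delta_rot":[0,0,0]},
])

```text
t: 18.62
eef_pos: [459.2, -218.7, 118.8]
tcp_rot: [[-0.557, 0.83, -0.002], [0.83, 0.557, 0.001], [0.002, -0.001, -1.0]]
ft_force: [-3.4, 5.2, 7.0]
finger_gap: -0.2
gripper_force: 3.7
```

Nearly shut. Pressing on to the stop.

drive_tool([
  {"hand":0,"xyz":[0,0,1],"delta_rot":[0,0,0]},
  {"hand":0,"xyz":[0,0,2],"delta_rot":[0,0,0]},
  {"hand":0,"xyz":[0,0,2],"delta_rot":[0,0,0]},
])

```text
t: 19.0
eef_pos: [459.1, -218.5, 117.9]
tcp_rot: [[-0.558, 0.83, -0.002], [0.83, 0.558, 0.001], [0.002, -0.002, -1.0]]
ft_force: [-6.9, 6.6, 21.2]
finger_gap: -0.0
gripper_force: 10.9
```

drive_tool([
  {"hand":0,"xyz":[0,0,-10],"delta_rot":[0,0,0]},
  {"hand":0,"xyz":[0,0,-50],"delta_rot":[0,0,0]},
  {"hand":0,"xyz":[0,0,-100],"delta_rot":[0,0,0]},
  {"hand":0,"xyz":[0,0,-130],"delta_rot":[0,0,0]},
  {"hand":0,"xyz":[0,0,-130],"delta_rot":[0,0,0]},
])

```text
t: 19.62
eef_pos: [461.0, -220.6, 249.2]
tcp_rot: [[-0.556, 0.831, 0.003], [0.831, 0.556, -0.002], [-0.004, 0.001, -1.0]]
ft_force: [-0.3, 0.5, -1.0]
finger_gap: 0.1
gripper_force: 0.0
```

```bash
python3 - <<'E'
from h import *
im,d=grab_frame("side"); cv2.imwrite("pics/c8.png",cv2.resize(im[150:300,270:430],(640,600),interpolation=2))
ex=np.array([.557,-.83]);w0=np.array([468.4,-233.2])
P=np.array([world("side",(r,c),d[r,c]) for r in range(190,270,2) for c in range(310,400,2) if d[r,c]>0]); U=(P[:,:2]-w0)@ex; V=(P[:,:2]-w0)@np.array([.83,.557])
for u in range(-45,70,15):
    S=P[(abs(U-u)<7)&(abs(V)<35)]
    if len(S): print(u,len(S),np.percentile(S[:,2],[10,50,90]))
print(status.get_obs()['t'],status.get_obs()['ft_force'])
E
```

```text
-45 135 [ 74.   99.5 117.3]
-30 37 [117.6 119.2 120.5]
-15 32 [117.7 119.3 120.5]
0 34 [118.1 119.6 121.6]
15 29 [118.1 119.4 121.6]
30 29 [117.9 119.4 120.8]
45 31 [117.9 119.5 121.4]
60 24 [117.7 119.1 120.1]
19.675 [-0.5 -0.3  0.1]
```

View pics/c8.png

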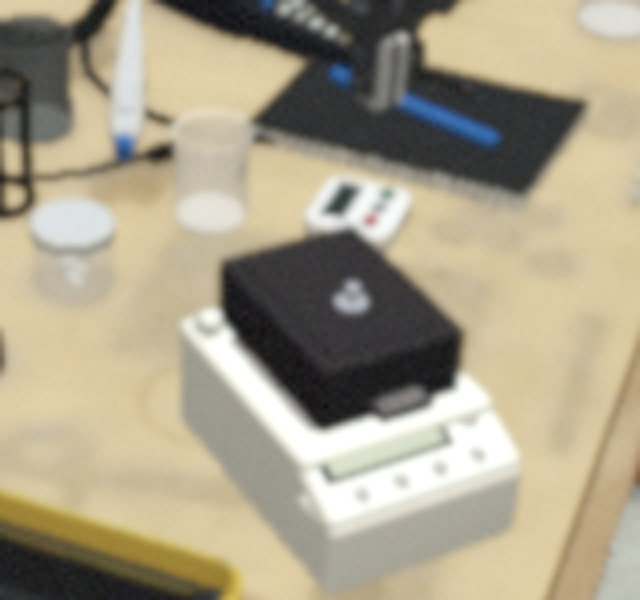

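The cover lies flat (top level at about 119 mm from front to back) and shut. The bystanders stand untouched and the hand is clear.

```bash
python3 -c "
from station import hand_in
print(hand_in())"
```

```text
the job is handed in; nothing more can be done
None
```

The job is handed in: the vial is pressed onto the seat about 40 mm below the rim (a second 15.5 N push moved it no deeper), then the cover was swung fully shut; the highest press read 30 N at the wrist, part of it taken up by the springs' drag, and the beaker, jar and timer were left where they stood.

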